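# Set the push-latch boxes for a craft class

## Robot

A 6-joint arm with a two-finger parallel gripper is mounted at the origin on the work surface. World frame = base frame: x ahead of the robot, y to its left, z up, the work surface at z = 0. Lengths are in m, angles in rad, forces in N, time in s.
With the tool pointing down it reaches from about 0.275 to 0.75 m from the base axis. Payload 10.2 kg.
Tool frame: the origin (TCP) lies on the centre line of the jaws, within the pads' length; the fingertips stand 17 mm ahead of it and the grasp point (between the pads) lies 2 mm behind it; z points along the fingers, y is the line along which they close (so a half turn about z gives the same grasp; the last joint's range is limited). The gripper opens to 85 mm and grips with 20 to 120 N. Pads are 22 mm wide; open, the fingers measure 114 mm over their backs; the gripper's body (76 mm by 85 mm) begins 54 mm behind the grasp point. The pads swing forward as they close: fully open they stand 13 mm farther back than shut.
Start: joints at [1.024, 0.313, 1.498, -0, 1.331, -0.223], TCP at [0.167, 0.498, 0.224] pointing down, gripper open.
Joint ranges: [-2.94, 2.94], [-0.97, 2.17], [0.19, 2.56], [-1.23, 4.37], [0.02, 3.11], [-2.88, 2.88]. Speed limits (rad/s): [2.39, 2.39, 3.01, 3.14, 3.14, 3.14].

## Interface

Orientations are given as a rotation vector (axis times angle).
In Python, from cell import bot, camera, close_job gives the robot as it stands.
- The arm moves only by the tool jog_arm, never from a script. Its argument "motion" is a list that holds one entry, the list of rows, each a list of 7 numbers: the turn, a rotation vector about the tool's x, y, z in rad, then the shift along the tool's x, y, z in mm, then the finger opening in mm, from 0 to 85.4. In form: [[[ax, ay, az, x, y, z, claw], ...]]. A call has 1 to 12 rows; each row is the pose to reach, as a shift and turn from the pose commanded when the call began, along the tool's axes at that moment; what a row does not reach only later rows make up. A row lasts 1/8 s, in which the tool goes at most 62.5 mm and 10.7 degrees, less where a joint would pass 70% of its speed; a pose out of reach is approached as far as the arm can. A call with a gripper value outside its range is refused whole. The fingers move at their own pace and stop on an object; "grip_force" is the grip in N (left out, the last holds). Time passes only in rows, so rows that repeat a pose let the fingers close. It gives the time, the measured TCP pose, the force, the opening and the grip force at its end, in the units of the state.
- bot.sense(): the state, without advancing time (a new reading comes with each control period).
- camera(name): name is "scene" or "top" or "wrist"; returns a dict with "image" (400x640x3 uint8, blue, green, red), "intrinsics" (3x3 intrinsics, pixels), "view" (4x4, takes a point from world to camera coordinates); the wrist camera has in their place "tool_from_camera" (4x4, takes a point from camera to tool coordinates, whose origin is the TCP and whose axes are the flange's). Camera axes: x right, y up, looking along -z (the intrinsics and any distortion apply to the point x, -y, -z); pixel columns grow to the right and rows downward; lengths in m; the calibration is good to about 2 mm. A picture is of the moment at which its call begins: read the wrist's pose just before it. There is no depth.
- close_job(): hands the job in; it is judged then, once.
The state is a dict: "time_s": time; "joints": joint angles; "joint_velocities": joint speeds; "tau": joint torques, N m; "position": TCP position; "tcp_rot": TCP orientation; "contact_force": force on the tool from outside, world axes, zero at the start; "moment": the same for the moment, N m; "width": opening from 0.0 (shut) to 1.0 (fully open); "grip_force": force on a finger pad.
Only numpy, scipy, OpenCV 4.12 (cv2) and the standard library are available. Lean on these libraries where they do the work, as an engineer would, in place of code of your own. Each camera call takes 0.05 s, during which the arm holds its last target. There are 200 camera calls.

## Task

The craft class is about to glue: press open the wide wooden box, so that its flap stands up and the glue can be reached, and press shut the small box whose flap was left up, so that it stays latched. The flaps have push latches (one press releases, the next press latches again); leave the small box that is already shut closed throughout.

Things in the scene. Friction and masses are not known exactly. Their poses are not given: they have to be found in the camera images.
- wide_box (a point): Thumb spot on the flap of the one wide box, fixed, 124 mm long (x), 130 wide (y), starts latched. The spot lies on the flap's top, 90 mm from the hinge at the box's +x edge and 31 mm from the free edge; x points to the hinge, y along it, z out of the flap. Latched: level, spot 74 mm over the table. Released: a spring holds it up, pitch +0.5 rad, spot at 116 mm and 14 mm nearer the hinge.
- small_box_a (a point): Thumb spot on the flap of a small box, 124 mm long (x), 70 wide (y), else like the wide box. Of the two small boxes one starts up, one latched: read pitch or height. To press, push straight down from above where the spot is when latched (20 mm off will do) to the hard stop 9 mm below the latched height; 1 to 2 N suffice before the stop. The latch changes state 5 to 9 mm down; wait 0.2 s, lift.
- small_box_b (a point): Thumb spot on the flap of the other small box, alike in every way, but in the other state at the start. After a lift, a flap that was latched rises by itself within 1 s to pitch 0.5; one that was up now stays level at 74 mm.

How it is judged:
At the end, for the whole second after the job is handed in: The wide box's flap stands up (more than 20 degrees), and the flaps of both small boxes lie latched (within 7 degrees of level) (angle between wide_box's own z axis and vertical above 0.35 rad and angle between each of small_box_a, small_box_b's own z axis and vertical below 0.12 rad); the robot touches nothing.
It fails at once if the small box that was already shut must not come open (angle between small_box_b's own z axis and vertical above 0.17 rad).
It also fails if it takes over 38 s, if anything falls off the work surface, if the arm or the gripper's body presses on something with over 40 N, if the wrist force passes 120 N, or if a joint passes its speed limit or range.

## Working session

There is one attempt and no reset: what is moved stays moved. The work goes in short steps, Python scripts to look and compute and a tool call to move; the robot and the scene stay as the last step left them, time stands still between calls to the robot, and variables do not carry over. Pictures are saved under pics/ and viewed, at most 10 in all, crops included, and the job is handed in when it is done.

Besides the shell and the picture viewer there is one more tool, called after "Request:" as a command line: name --argument value ..., lists and objects as JSON in quotes. jog_arm: Moves the arm, as the interface text tells. Its arguments: {"type":"object","properties":{"motion":{"type":"array"},"grip_force":{"type":"number"}},"required":["motion"]}

```bash
mkdir -p pics; python3 - <<'E'
from cell import bot,camera
import cv2,numpy as np,json
s=bot.sense();print(s)
for n in("top","scene"):
    c=camera(n);cv2.imwrite(f"pics/{n}0.png",c["image"]);print(n,np.array(c["intrinsics"]).round(1).tolist(),np.array(c["view"]).round(4).tolist(),[k for k in c])
E
```

```text
{'time_s': 0.0, 'joints': array([ 1.02361108e+00,  3.13460623e-01,  1.49846415e+00, -1.33256561e-05,
        1.33099533e+00, -2.23403893e-01]), 'joint_velocities': array([-0.00138631,  0.00074564, -0.00145346,  0.0006442 ,  0.00011138,
        0.00028504]), 'tau': array([-1.46810344e-03, -4.12285995e+01, -2.59731030e+01, -3.57983390e-04,
        4.35374823e-03, -5.89443835e-05]), 'position': array([0.16690057, 0.49747382, 0.22391946]), 'tcp_rot': array([-5.06292383e-01, -3.10003380e+00,  1.93962816e-03]), 'contact_force': array([ 0.51845781, -0.28575244, -0.22313817]), 'moment': array([-0.06726125, -0.01470135,  0.06607264]), 'grip_force': 0.0, 'width': 1.0025654501569556}
top [[433.8, 0.0, 321.0], [0.0, 433.8, 197.2], [0.0, 0.0, 1.0]] [[-0.0282, -0.9996, -0.0005, 0.005], [0.9916, -0.0281, 0.1264, -0.5194], [-0.1264, 0.0031, 0.992, -1.0989], [0.0, 0.0, 0.0, 1.0]] ['image', 'intrinsics', 'view']
scene [[437.0, 0.0, 317.9], [0.0, 437.0, 205.6], [0.0, 0.0, 1.0]] [[0.5447, 0.8386, -0.0078, -0.2866], [-0.6153, 0.406, 0.6757, 0.2576], [0.5698, -0.3632, 0.7371, -1.574], [0.0, 0.0, 0.0, 1.0]] ['image', 'intrinsics', 'view']
```

View pics/top0.png

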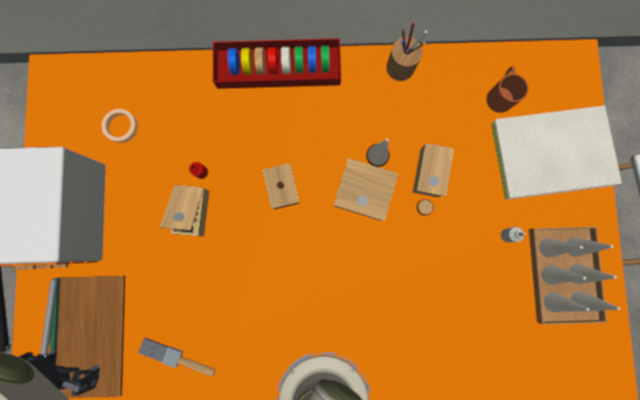

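View pics/scene0.png

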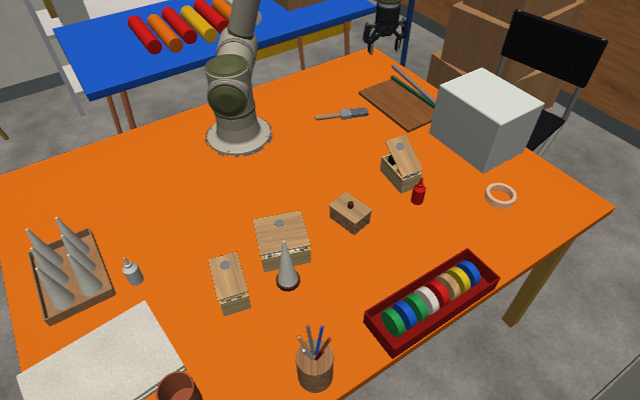

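The top view shows the wide latched box (spot 362,201), the latched small box (434,181), and the raised small box (179,216). The box with a knob at (281,186) is a decoy. In the scene view the spots are about (279,223), (225,265) and (400,146). I'll zoom in on these.

```bash
python3 - <<'E'
import cv2,numpy as np
t=cv2.imread("pics/top0.png");s=cv2.imread("pics/scene0.png")
r=lambda i,y,x:cv2.resize(i[y:y+75,x:x+100],(400,300),interpolation=cv2.INTER_CUBIC)
cv2.imwrite("pics/crop.png",np.vstack([np.hstack([r(t,170,140),r(t,145,320)]),np.hstack([r(s,125,360),r(s,205,210)])]))
E
```

```text
(no output)
```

View pics/crop.png

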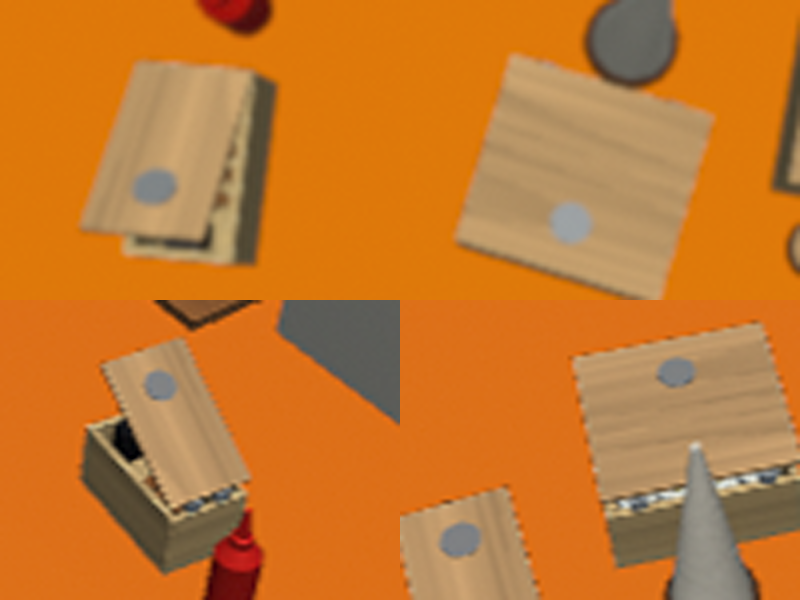

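The crop puts the raised spot at top (178.5,216.5) / scene (400,146), and the wide spot at top (362.5,200.8) / scene (279,223). The raised flap's hinge corners are at top (173.8,185.5) and (203.3,187.5).

```bash
cat >h.py <<'E'
import numpy as np
from cell import bot,camera
from scipy.spatial.transform import Rotation as R
def ray(c,uv):
    V=np.array(c["view"]);K=np.array(c["intrinsics"])
    d=np.linalg.solve(K,[*uv,1])*[1,-1,-1]
    return -V[:3,:3].T@V[:3,3],V[:3,:3].T@d
def atz(c,uv,z):
    o,d=ray(c,uv);return o+d*(z-o[2])/d[2]
def tri(cs):
    A=0;b=0
    for c,uv in cs:
        o,d=ray(c,uv);d=d/np.linalg.norm(d);P=np.eye(3)-np.outer(d,d);A=A+P;b=b+P@o
    return np.linalg.solve(A,b)
E
python3 - <<'E'
from h import *
t,s=camera("top"),camera("scene")
w=tri([(t,(362.5,200.8)),(s,(279,223))]);u=tri([(t,(178.5,216.5)),(s,(400,146.2))])
print("wide",w.round(4),atz(t,(362.5,200.8),.074).round(4),"up",u.round(4),atz(t,(178.5,216.5),.116).round(4))
print("shut",tri([(t,(434,181)),(s,(225,265))]).round(4))
a,b=atz(t,(173.8,185.5),.074),atz(t,(203.3,187.5),.074);print(a,b,np.linalg.norm(a-b))
h=(a+b)/2;e=(b-a)[:2]/np.linalg.norm((b-a)[:2]);x=np.array([-e[1],e[0]]);print("hinge mid",h,"dir",x,"est latched from hinge",h[:2]-.09*x)
print("from spot",atz(t,(178.5,216.5),.116)[:2]-.014*x)
q=bot.sense();Rt=R.from_rotvec(q["tcp_rot"]).as_matrix();print(q["position"],Rt.round(4).tolist())
for n,p in(("wide",w),("up",atz(t,(178.5,216.5),.116)-np.r_[.014*x,0])):
    print(n,"tool shift xy mm",(Rt.T@(p-q["position"])*1000).round(1))
E
```

```text
wide [ 0.5027 -0.1124  0.0735] [ 0.5021 -0.1135  0.074 ] up [0.4723 0.335  0.1166] [0.4717 0.3341 0.116 ]
shut [ 0.5481 -0.2947  0.0733]
[0.5543721  0.36078296 0.074     ] [0.54716076 0.28634278 0.074     ] 0.07478865924376561
hinge mid [0.55076643 0.32356287 0.074     ] dir [ 0.99534046 -0.09642283] est latched from hinge [0.46118579 0.33224092]
from spot [0.45778548 0.33548879]
[0.1669679  0.49757825 0.22415326] [[-0.948, 0.3182, -0.0004], [0.3182, 0.948, -0.0007], [0.0002, -0.0008, -1.0]]
wide tool shift xy mm [-512.4 -471.3  150.9]
up tool shift xy mm [-327.3  -61.1  108.1]
```

Both cameras agree and the heights match the given ones. The press points are small (0.459, 0.335) and wide (0.503, -0.113). I'll start with the small box, fingers closed.

Request:
jog_arm --motion '[[[0,0,0,-50,-10,0,0],[0,0,0,-110,-20,0,0],[0,0,0,-165,-31,0,0],[0,0,0,-220,-42,0,0],[0,0,0,-275,-52,15,0],[0,0,0,-310,-59,40,0],[0,0,0,-326,-61,65,0],[0,0,0,-326,-61,70,0],[0,0,0,-326,-61,70,0]]]' --grip_force 30

```text
time_s: 1.32
position: [0.4562, 0.3366, 0.155]
tcp_rot: [-0.506, -3.101, -0.0]
contact_force: [-0.8, 0.3, 0.8]
width: -0.001
grip_force: 0.0
```

Request:
jog_arm --motion '[[[0,0,0,0,0,15,0],[0,0,0,0,0,32,0],[0,0,0,0,0,47,0],[0,0,0,0,0,58,0],[0,0,0,0,0,64,0],[0,0,0,0,0,66,0],[0,0,0,0,0,66,0]]]'

```text
time_s: 2.2
position: [0.4568, 0.3362, 0.0887]
tcp_rot: [0.506, 3.1, 0.0]
contact_force: [-0.7, 0.7, 2.2]
width: 0.002
grip_force: 0.5
```

Request:
jog_arm --motion '[[[0,0,0,0,0,3,0],[0,0,0,0,0,5,0],[0,0,0,0,0,6,0],[0,0,0,0,0,6,0]]]'

```text
time_s: 2.7
position: [0.4567, 0.3362, 0.0824]
tcp_rot: [-0.506, -3.101, 0.0]
contact_force: [0.0, 1.5, 0.7]
width: 0.002
grip_force: 0.6
```

Request:
jog_arm --motion '[[[0,0,0,0,0,1,0],[0,0,0,0,0,1,0],[0,0,0,0,0,1,0]]]'

```text
time_s: 3.08
position: [0.4567, 0.3362, 0.0815]
tcp_rot: [0.506, 3.101, -0.0]
contact_force: [0.1, -0.5, 1.0]
width: -0.003
grip_force: 0.7
```

Request:
jog_arm --motion '[[[0,0,0,0,0,0.7,0],[0,0,0,0,0,1.3,0],[0,0,0,0,0,1.3,0]]]'

```text
time_s: 3.45
position: [0.4567, 0.3361, 0.0801]
tcp_rot: [-0.506, -3.1, 0.0]
contact_force: [-1.1, -0.6, 1.3]
width: 0.0
grip_force: 0.8
```

```bash
python3 - <<'E'
from h import *
import cv2
c=camera("scene")["image"][85:185,330:450];d=camera("top")["image"][165:265,130:250]
cv2.imwrite("pics/p1.png",cv2.resize(np.hstack([c,d]),None,fx=3.3,fy=3.3,interpolation=cv2.INTER_CUBIC))
E
```

```text
(no output)
```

View pics/p1.png

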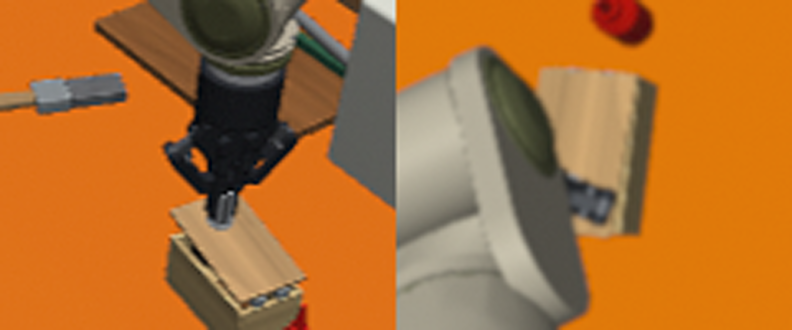

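The picture shows the closed fingertips on the spot with the flap still slightly up, so the tips are shorter than assumed. I'll go on down in small steps, watching the force.

Request:
jog_arm --motion '[[[0,0,0,0,0,2,0],[0,0,0,0,0,4,0],[0,0,0,0,0,5,0],[0,0,0,0,0,5,0]]]'

```text
time_s: 4.05
position: [0.4567, 0.3361, 0.075]
tcp_rot: [-0.506, -3.1, 0.0]
contact_force: [-0.9, -0.9, 1.2]
width: 0.003
grip_force: 0.6
```

Request:
jog_arm --motion '[[[0,0,0,0,0,2,0],[0,0,0,0,0,3,0],[0,0,0,0,0,3,0]]]'

```text
time_s: 4.42
position: [0.4567, 0.3361, 0.072]
tcp_rot: [-0.507, -3.1, 0.0]
contact_force: [-0.1, 0.8, 1.3]
width: 0.002
grip_force: 0.5
```

Request:
jog_arm --motion '[[[0,0,0,0,0,1,0],[0,0,0,0,0,2,0],[0,0,0,0,0,2,0]]]'

```text
time_s: 4.8
position: [0.4567, 0.3362, 0.0701]
tcp_rot: [-0.506, -3.1, 0.0]
contact_force: [-1.1, -0.6, 2.1]
width: -0.002
grip_force: 0.5
```

```bash
python3 - <<'E'
from h import *
import cv2
c=camera("scene")["image"][125:195,370:440];d=camera("top")["image"][165:235,150:220]
cv2.imwrite("pics/p2.png",cv2.resize(np.hstack([c,d]),None,fx=5.7,fy=5.7,interpolation=cv2.INTER_CUBIC))
E
```

```text
(no output)
```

View pics/p2.png

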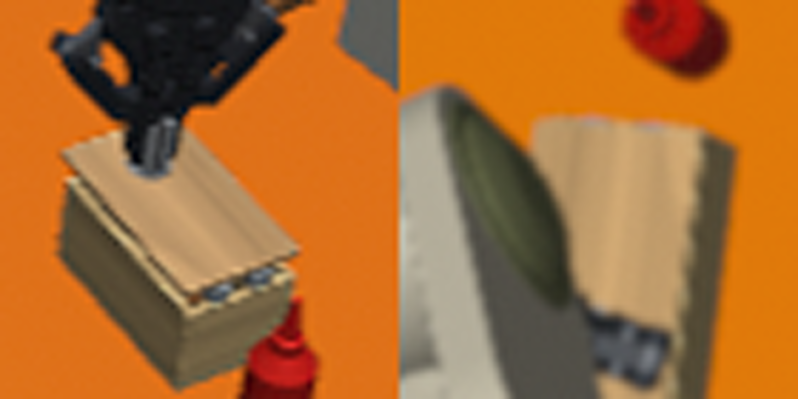

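The flap is now nearly level, with a thin gap left along the box rim. I'll continue.

Request:
jog_arm --motion '[[[0,0,0,0,0,1,0],[0,0,0,0,0,2,0],[0,0,0,0,0,3,0],[0,0,0,0,0,3,0]]]'

```text
time_s: 5.4
position: [0.4567, 0.3362, 0.0671]
tcp_rot: [-0.506, -3.1, 0.0]
contact_force: [-1.1, -0.0, 2.0]
width: 0.001
grip_force: 0.6
```

Request:
jog_arm --motion '[[[0,0,0,0,0,1,0],[0,0,0,0,0,2,0],[0,0,0,0,0,2,0]]]'

```text
time_s: 5.78
position: [0.4567, 0.3362, 0.0651]
tcp_rot: [-0.506, -3.1, 0.0]
contact_force: [-0.8, 1.4, 1.6]
width: 0.003
grip_force: 0.7
```

Request:
jog_arm --motion '[[[0,0,0,0,0,1,0],[0,0,0,0,0,2,0],[0,0,0,0,0,2,0]]]'

```text
time_s: 6.15
position: [0.4567, 0.3361, 0.0631]
tcp_rot: [-0.506, -3.1, 0.0]
contact_force: [-1.1, 0.4, 2.1]
width: 0.001
grip_force: 0.8
```

Request:
jog_arm --motion '[[[0,0,0,0,0,1,0],[0,0,0,0,0,1.5,0],[0,0,0,0,0,1.5,0]]]'

```text
time_s: 6.52
position: [0.4567, 0.3361, 0.0617]
tcp_rot: [-0.506, -3.1, 0.0]
contact_force: [-0.9, 0.6, 2.2]
width: 0.0
grip_force: 0.8
```

Request:
jog_arm --motion '[[[0,0,0,0,0,1,0],[0,0,0,0,0,2,0],[0,0,0,0,0,2,0]]]'

```text
time_s: 6.9
position: [0.4567, 0.3361, 0.0596]
tcp_rot: [-0.506, -3.1, 0.0]
contact_force: [-0.7, 0.2, 1.5]
width: 0.001
grip_force: 0.8
```

```bash
python3 - <<'E'
from h import *
import cv2
s=bot.sense();print(s["position"],s["contact_force"])
c=camera("scene")["image"][125:195,370:440];d=camera("wrist")["image"]
cv2.imwrite("pics/p3.png",np.hstack([cv2.resize(c,(350,350),interpolation=cv2.INTER_CUBIC),cv2.resize(d,(448,280))[0:280] if 0 else cv2.copyMakeBorder(cv2.resize(d,(448,280)),0,70,0,0,0)]))
E
```

```text
[0.45672675 0.33614126 0.05960233] [-0.72089351  0.2420267   1.49306835]
```

View pics/p3.png

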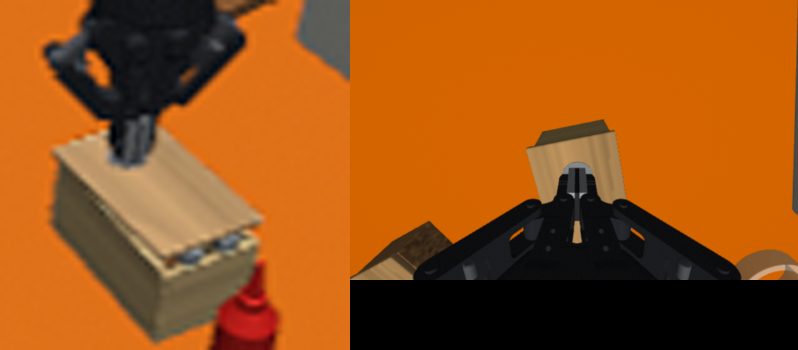

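The flap now looks about level and the fingers are on the spot. I'll continue to the hard stop.

Request:
jog_arm --motion '[[[0,0,0,0,0,1,0],[0,0,0,0,0,2,0],[0,0,0,0,0,2,0]]]'

```text
time_s: 7.38
position: [0.4568, 0.3363, 0.0586]
tcp_rot: [0.506, 3.1, 0.001]
contact_force: [-3.5, -1.0, 10.0]
width: 0.0
grip_force: 5.3
```

Request:
jog_arm --motion '[[[0,0,0,0,0,1,0],[0,0,0,0,0,2,0],[0,0,0,0,0,2,0]]]'

```text
time_s: 7.75
position: [0.4569, 0.3365, 0.0582]
tcp_rot: [0.506, 3.099, 0.001]
contact_force: [-9.2, -4.3, 24.5]
width: -0.003
grip_force: 12.4
```

Request:
jog_arm --motion '[[[0,0,0,0,0,1,0],[0,0,0,0,0,2,0],[0,0,0,0,0,2,0]]]'

```text
time_s: 8.12
position: [0.4571, 0.3367, 0.0578]
tcp_rot: [0.505, 3.099, 0.002]
contact_force: [-14.8, -6.2, 38.7]
width: -0.001
grip_force: 19.8
```

Hard stop reached at TCP z of about 0.0587. I'll lift straight up and check.

Request:
jog_arm --motion '[[[0,0,0,0,0,-6,0],[0,0,0,0,0,-12,0],[0,0,0,0,0,-35,0],[0,0,0,0,0,-80,0],[0,0,0,0,0,-125,0],[0,0,0,0,0,-146,0],[0,0,0,0,0,-146,0],[0,0,0,0,0,-146,0],[0,0,0,0,0,-146,0]]]'

```text
time_s: 9.25
position: [0.4563, 0.336, 0.1983]
tcp_rot: [-0.506, -3.099, 0.002]
contact_force: [-0.1, -0.1, 0.3]
width: 0.0
grip_force: 0.0
```

```bash
python3 - <<'E'
from h import *
import cv2
s=bot.sense();Rt=R.from_rotvec(s["tcp_rot"]).as_matrix()
print(s["position"],s["contact_force"],"to wide",(Rt.T@(np.array([.503,-.113,.2])-s["position"])*1000).round(1))
c=camera("scene")["image"][125:195,370:440];d=camera("scene")["image"][200:320,200:320]
cv2.imwrite("pics/p4.png",np.hstack([cv2.resize(i,(390,390),interpolation=cv2.INTER_CUBIC) for i in(c,d)]))
E
```

```text
[0.45634515 0.33595656 0.19831387] [-0.06351653 -0.11575276  0.27844535] to wide [-187.1 -410.8   -1.3]
```

View pics/p4.png

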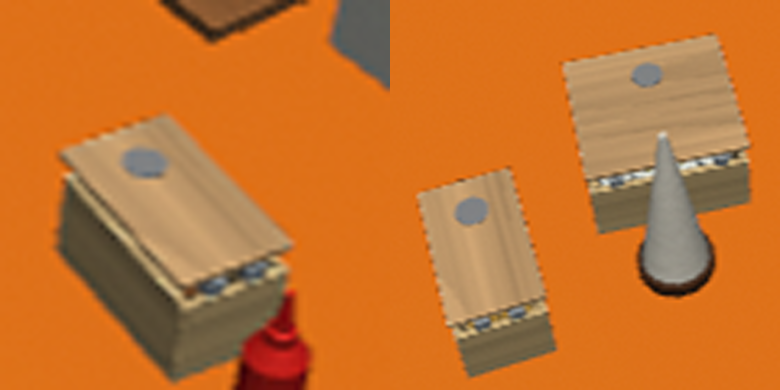

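The small flap stays level and latched after the lift, and the others are unchanged. Next is the wide box.

Request:
jog_arm --motion '[[[0,0,0,-18,-40,0,0],[0,0,0,-40,-88,0,0],[0,0,0,-63,-138,0,0],[0,0,0,-86,-188,0,0],[0,0,0,-109,-238,0,0],[0,0,0,-132,-288,0,0],[0,0,0,-155,-338,0,0],[0,0,0,-174,-382,0,0],[0,0,0,-187,-411,0,0],[0,0,0,-187,-411,0,0],[0,0,0,-187,-411,0,0]]]'

```text
time_s: 10.72
position: [0.5031, -0.1123, 0.1995]
tcp_rot: [-0.506, -3.1, -0.001]
contact_force: [-0.8, 0.2, 0.6]
width: 0.002
grip_force: 0.0
```

Request:
jog_arm --motion '[[[0,0,0,0,0,30,0],[0,0,0,0,0,75,0],[0,0,0,0,0,110,0],[0,0,0,0,0,123,0],[0,0,0,0,0,127,0],[0,0,0,0,0,130,0],[0,0,0,0,0,133,0],[0,0,0,0,0,136,0],[0,0,0,0,0,138,0],[0,0,0,0,0,138,0]]]'

```text
time_s: 11.98
position: [0.5033, -0.1131, 0.0617]
tcp_rot: [0.506, 3.1, -0.0]
contact_force: [0.5, -0.2, 2.1]
width: 0.002
grip_force: 0.7
```

Request:
jog_arm --motion '[[[0,0,0,0,0,1.5,0],[0,0,0,0,0,3,0],[0,0,0,0,0,4,0],[0,0,0,0,0,4,0],[0,0,0,0,0,4,0]]]'

```text
time_s: 12.6
position: [0.5035, -0.1131, 0.0588]
tcp_rot: [0.506, 3.1, -0.001]
contact_force: [-2.8, 1.1, 13.5]
width: -0.0
grip_force: 6.7
```

The stop is reached with 13 N. I'll lift and move clear.

Request:
jog_arm --motion '[[[0,0,0,0,0,-5,0],[0,0,0,0,0,-30,0],[0,0,0,0,0,-80,0],[0,0,0,0,0,-135,0],[0,0,0,0,0,-165,0],[0,0,0,0,0,-165,0],[0,0,0,0,0,-165,0],[0,0,0,0,0,-165,0],[0,0,0,0,0,-165,0],[0,0,0,0,0,-165,0],[0,0,0,0,0,-165,0],[0,0,0,0,0,-165,0]]]'

```text
time_s: 14.1
position: [0.5032, -0.113, 0.2227]
tcp_rot: [0.506, 3.101, -0.0]
contact_force: [-0.4, 0.2, -0.2]
width: 0.003
grip_force: 0.0
```

```bash
python3 - <<'E'
from h import *
import cv2
print(bot.sense()["contact_force"])
cv2.imwrite("pics/p5.png",camera("scene")["image"])
E
```

```text
[-0.35231724  0.22483263 -0.21319135]
```

View pics/p5.png

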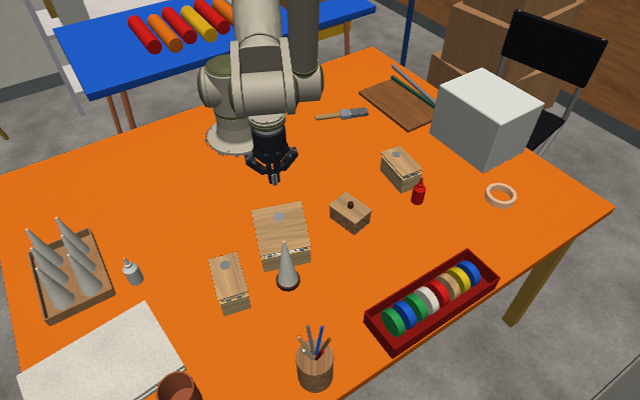

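The wide flap looks only partly raised: its spot is now at about (278,216), was (279,223). I'll let time pass and measure its height.

Request:
jog_arm --motion '[[[0,0,0,-20,-40,0,0],[0,0,0,-40,-80,0,0],[0,0,0,-60,-120,0,0],[0,0,0,-60,-120,0,0],[0,0,0,-60,-120,0,0],[0,0,0,-60,-120,0,0],[0,0,0,-60,-120,0,0],[0,0,0,-60,-120,0,0]]]'

```text
time_s: 15.15
position: [0.522, -0.2454, 0.2229]
tcp_rot: [0.505, 3.1, -0.0]
contact_force: [-0.0, -0.3, 0.7]
width: -0.0
grip_force: 0.0
```

```bash
python3 - <<'E'
from h import *
import cv2
t,s=camera("top"),camera("scene")
K=np.array(s["intrinsics"]);V=np.array(s["view"])
for p in([.5027,-.1124,.0735],[.516,-.116,.116]):
    q=V[:3,:3]@p+V[:3,3];q=K@(q*[1,-1,-1]);print("expected scene",q[:2]/q[2])
cv2.imwrite("pics/p6.png",np.hstack([cv2.resize(i,(400,400),interpolation=cv2.INTER_CUBIC) for i in(s["image"][190:290,230:330],t["image"][140:240,310:410])]))
E
```

```text
expected scene [278.49016018 223.03934008]
expected scene [278.5889992  216.41703721]
```

View pics/p6.png

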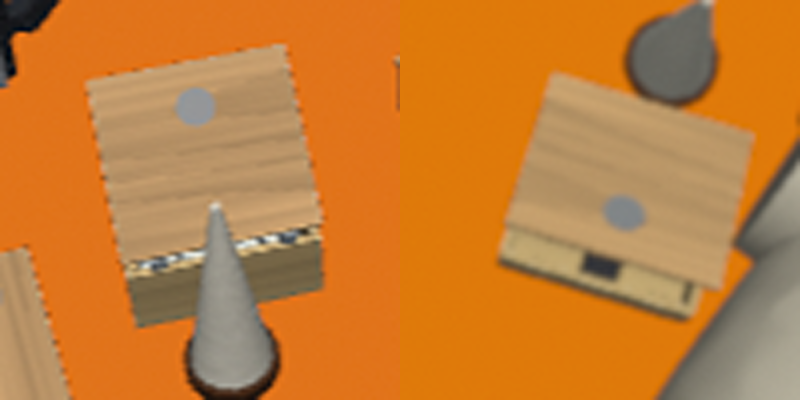

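The scene view has the spot at (279,216.5), which is where the fully raised pose should appear. The top view shows the flap up over the open box. The small raised box latched and the other stayed shut, and the arm touches nothing, so I'll hand in.

```bash
python3 -c "from cell import close_job;print(close_job())"
```

```text
the job is handed in; nothing more can be done
None
```

The job is handed in at about 15 s: my last pictures show the wide flap standing open, the raised small box pressed shut and latched, and the other small box still closed; no verdict came back.

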